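# Clip the round file into its spring clip

### The arm

A 7-joint arm with a two-finger parallel gripper is mounted at the origin on the work surface. World frame = base frame: x ahead of the robot, y to its left, z up, the work surface at z = 0. Lengths are in m, angles in rad, forces in N, time in s.
With the tool pointing down it reaches from about 0.4 to 0.9 m from the base axis. Payload 5.5 kg.
Tool frame: the origin (TCP) lies midway between the tips of the shut fingers; the grasp point (between the pads) lies 19 mm behind it (manip.grip_depth is the distance from the TCP to the grasp point, in m); z points along the fingers, x is the direction in which the jaws open and shut, and the axes are right-handed (so a half turn about z gives the same grasp; the last joint's range is limited). The gripper opens to 92 mm and grips with 3 to 60 N. Pads are 19 mm wide; open, the fingers measure 130 mm over their backs; the gripper's body (75 mm by 190 mm) begins 47 mm behind the grasp point.
Start: joints at [1.532, 0.501, -0.427, 1.55, 0.221, 1.138, -0.21], TCP at [0.193, -0.621, 0.195] pointing down, gripper open.
Joint ranges: [-2.88, 2.88], [-0.31, 2.03], [-1.54, 1.56], [0.2, 2.42], [-1.41, 4.55], [0.19, 2.02], [-2.57, 2.57]. Speed limits (rad/s): [2.57, 2.57, 3.14, 3.14, 3.14, 3.14, 3.14].

### API

Orientations are given as a unit quaternion [x, y, z, w].
In Python, from bench import manip, effector, viewer gives the robot as it stands. Calls block until the motion is done:
- manip.move_pose(position, orientation): joint-space move of the TCP to a pose.
- manip.servo_line(position, ori=None, vel=0.15): straight line of the TCP; ori=None keeps the orientation; vel is the mean speed in m/s.
- manip.movej(angles): joint-space move.
- effector.open_jaws() and effector.close(f_grip=None): open the fingers fully, or close them until they stop; f_grip is the grip in N (None keeps the last).
- manip.sleep(seconds).
- manip.solve_ik(position, orientation): joint angles nearest the present ones, or None.
- viewer.get_image(name): name is "scene" or "top" or "wrist"; returns the picture (480x640x3 uint8, red, green, blue); there is no depth.
- viewer.get_calibration(name): a dict with "vfov" (degrees; the focal length in pixels is half the picture's height over the tangent of half this angle, whatever the lens; pixels are square), "cx", "cy" (the principal point, pixels), "eye" and "attitude" of the camera in the world. Camera axes: x right, y down, z forward; pixel columns grow to the right and rows downward; lengths in m; the calibration is good to about 2 mm. A picture is of the moment at which its call begins: read the wrist's pose just before it. get_calibration takes no time and is no camera call; for the wrist camera it gives the pose at the moment of the call.
A pose or a line that the arm cannot do raises manip.PlanningError and nothing moves.
- manip.hand_in(): hands the job in, once; it reports no verdict.
Readings, each from a call of its own:
- manip.current_clock(): time.
- manip.current_q(): joint angles.
- manip.current_joint_velocities(): joint speeds.
- manip.current_tau(): joint torques, N m.
- manip.current_tool_pos(): TCP position.
- manip.current_tcp_rot(): TCP orientation.
- manip.current_force(): force on the tool from outside, world axes, zero at the start.
- manip.current_wrist_torque(): the same for the moment, N m.
- manip.current_finger_gap(): finger opening in m.
Only numpy, scipy, OpenCV 4.12 (cv2) and the standard library are available. Lean on these libraries where they do the work, as an engineer would, in place of code of your own. Each camera call takes 0.05 s, during which the arm holds its last target. There are 200 camera calls.

### The job

Put the orange-handled round file away in the spring clip on the wooden stand: press its handle down past the red sprung jaw until it sits fully home in both forks with the jaw closed over it, and let go. Either way round will do. Leave the blue-handled chisel where it lies.

Things in the scene. Friction and masses are not known exactly. Their poses are not given: they have to be found in the camera images.
- orange_file: Round file lying flat, 0.1 to 0.16 kg. Orange handle: round bar 24 mm thick, 170 mm long in all, its last 15 mm at each end a black 26 mm square piece that stops rolling. A dark steel file 8 mm thick stands out 110 mm more from its +x end. Origin: on the handle's axis, mid-handle (13 mm above the bench at the start). x runs along the handle to the steel, z is up at the start.
- blue_chisel: Bystander: a chisel with the same handle in blue and a flat steel blade 20 mm wide; same origin and axes as the file. It lies on the bench and may lie in either place; not to be moved.
- clip_seat (a point): Where mid-handle belongs, 60 mm above the bench, midway between two forks (each 14 mm wide, centred 45 mm either way along x; between them free for fingers down to 30 mm above the bench). x: along the seated handle (18 mm play), z up, y to the red jaw. Floor 12 mm below the seat, prong on the -y side (5 mm play), jaw on +y; both flare to a 45 mm mouth, tops 28 and 37 mm above the seat.
- jaw (a joint): Red sprung jaw of slippery plastic, two arms moving together, hinged low on the clip's +y side: 0 rad closed, positive pushed outwards. A handle pressed straight down opens it to about 0.1 rad, needing about 3 to 10 N, and it springs back to 0 over the seated handle. The clip's board is fixed to the bench.
Things that resemble listed ones, but are neither listed nor needed, are in the scene too. Leave any white look-alike of the part that bears clip_seat alone.

How it is judged:
By the outcome, as a careful person would: the job done as asked, in the order asked, and still so for the second after the job is handed in, with the robot touching nothing.
It also fails if it takes over 35 s, if anything falls off the work surface, if the arm or the gripper's body presses on something with over 40 N, if the wrist force passes 120 N, or if a joint passes its speed limit or range.

## Working session

There is one attempt and no reset: what is moved stays moved. The work goes in short steps, each a Python script; the robot and the scene stay as the last script left them, time stands still between calls to the robot, and variables do not carry over. Pictures are saved under pics/ and viewed, about 8 in all and at most 12, crops included, and the job is handed in when it is done.

```bash
mkdir -p pics; ls; python3 - <<'E'
from bench import manip, effector, viewer
import cv2
for n in("scene","top"):
    im=viewer.get_image(n); cv2.imwrite(f"pics/{n}0.png",im[:,:,::-1]); print(n,viewer.get_calibration(n),im.shape)
print(manip.current_clock(),manip.current_tcp_rot(),manip.current_tool_pos())
E
```

```text
pics
scene {'vfov': 54.11006212679417, 'cx': 320.67256394101287, 'cy': 243.01641614740947, 'eye': array([1.2348276 , 0.21935452, 0.566229  ]), 'attitude': array([ 0.50419243,  0.73568104, -0.37273898, -0.25618169])} (480, 640, 3)
top {'vfov': 57.85323096526696, 'cx': 315.2229158264216, 'cy': 239.0186912968611, 'eye': array([ 0.42933448, -0.02582585,  0.7971919 ]), 'attitude': array([-0.67404828,  0.73120613, -0.07602126,  0.07223076])} (480, 640, 3)
0.1 [ 8.05377731e-01 -5.92761286e-01 -6.93177726e-04 -5.36791237e-04] [ 0.19293442 -0.61999198  0.19396709]
```

View pics/scene0.png

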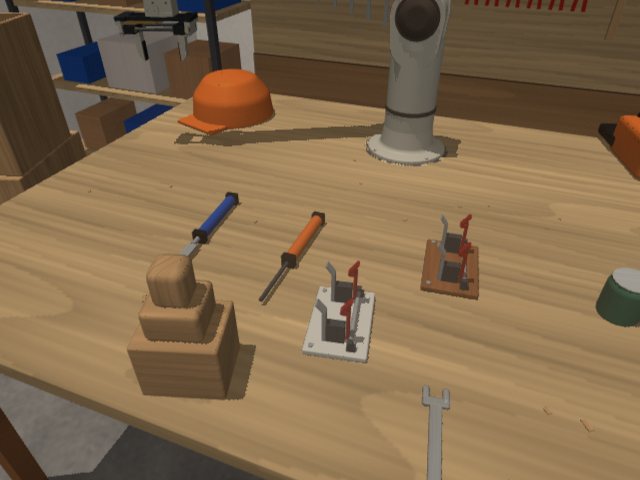

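View pics/top0.png

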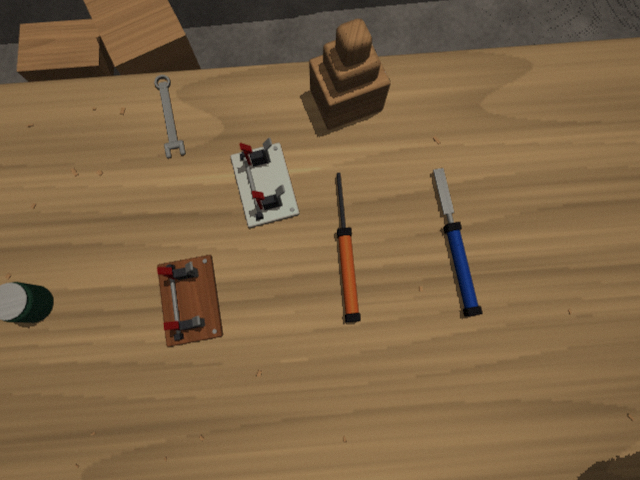

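The scene and top views agree. In the top view:
- The orange file's handle runs (345,232)–(352,318), with its steel pointing up in the image.
- The blue chisel is at (462,270).
- The brown wooden clip is at (190,300), with its red jaw on the left.
- The white decoy is at (265,185).

Next I'll compute coarse poses and look at the clip from the wrist camera.

```bash
cat > h.py <<'E'
import numpy as np, cv2
from scipy.spatial.transform import Rotation as R
from bench import manip, effector, viewer
def rays(cal,px):
    f=240/np.tan(np.radians(cal['vfov'])/2); px=np.atleast_2d(px).astype(float)
    d=np.c_[(px[:,0]-cal['cx'])/f,(px[:,1]-cal['cy'])/f,np.ones(len(px))]
    return R.from_quat(cal['attitude']).apply(d)
def onplane(cal,px,z):
    d=rays(cal,px); return cal['eye']+d*((z-cal['eye'][2])/d[:,2])[:,None]
def proj(cal,P):
    f=240/np.tan(np.radians(cal['vfov'])/2)
    c=R.from_quat(cal['attitude']).inv().apply(np.atleast_2d(P)-cal['eye'])
    return np.c_[c[:,0]/c[:,2]*f+cal['cx'],c[:,1]/c[:,2]*f+cal['cy']]
def blobs(im,lo,hi,amin=30):
    hsv=cv2.cvtColor(im,cv2.COLOR_RGB2HSV); m=cv2.inRange(hsv,np.array(lo),np.array(hi))
    cs,_=cv2.findContours(m,cv2.RETR_EXTERNAL,cv2.CHAIN_APPROX_NONE)
    return sorted([c for c in cs if cv2.contourArea(c)>=amin],key=cv2.contourArea,reverse=True)
def down(yaw): # tool down, tool x at angle yaw in the world
    return (R.from_euler('z',yaw)*R.from_euler('x',np.pi)).as_quat()
E
python3 - <<'E'
from h import *
c=viewer.get_calibration('top'); im=cv2.imread('pics/top0.png')[:,:,::-1].copy()
for nm,lo,hi,z in(("orange",(6,170,90),(16,255,255),.013),("red",(0,180,80),(4,255,255),.09),("brown",(5,120,60),(12,200,160),.01),("blue",(105,150,60),(125,255,255),.013)):
    for k in blobs(im,lo,hi)[:4]:
        r=cv2.minAreaRect(k); p=onplane(c,cv2.boxPoints(r),z)
        print(nm,cv2.contourArea(k),np.round(r[0]),np.round(onplane(c,[r[0]],z)[0],3),np.round(p[:,:2],3).tolist())
hsv=cv2.cvtColor(im,cv2.COLOR_RGB2HSV); print(hsv[300,208],hsv[272,348],hsv[271,165],hsv[270,100])
w=viewer.get_calibration('wrist'); t=manip.current_tool_pos(); q=R.from_quat(manip.current_tcp_rot())
print('cam in tool',q.inv().apply(w['eye']-t),(q.inv()*R.from_quat(w['attitude'])).as_matrix().round(2),w['vfov'])
E
```

```text
orange 847.0 [348. 274.] [ 0.527 -0.091  0.013] [[0.599, -0.08], [0.6, -0.103], [0.457, -0.102], [0.457, -0.081]]
orange 35.0 [183. 295.] [0.513 0.208 0.013] [[0.521, 0.219], [0.519, 0.198], [0.505, 0.198], [0.507, 0.219]]
red 77.5 [170. 326.] [0.458 0.206 0.09 ] [[0.464, 0.217], [0.462, 0.196], [0.451, 0.196], [0.453, 0.217]]
red 72.0 [164. 270.] [0.548 0.216 0.09 ] [[0.554, 0.227], [0.552, 0.204], [0.542, 0.204], [0.544, 0.227]]
red 38.5 [258. 194.] [0.666 0.056 0.09 ] [[0.672, 0.065], [0.671, 0.046], [0.66, 0.047], [0.661, 0.065]]
red 35.5 [245. 147.] [0.754 0.073 0.09 ] [[0.751, 0.083], [0.762, 0.081], [0.758, 0.063], [0.747, 0.065]]
brown 2576.5 [189. 300.] [0.503 0.2   0.01 ] [[0.577, 0.261], [0.583, 0.157], [0.431, 0.141], [0.425, 0.24]]
brown 389.0 [165. 296.] [0.514 0.241 0.01 ] [[0.565, 0.257], [0.565, 0.236], [0.465, 0.226], [0.465, 0.246]]
brown 162.0 [349. 265.] [ 0.543 -0.095  0.01 ] [[0.6, -0.088], [0.6, -0.104], [0.487, -0.102], [0.487, -0.087]]
brown 40.5 [354. 301.] [ 0.478 -0.097  0.01 ] [[0.5, -0.092], [0.498, -0.107], [0.456, -0.102], [0.457, -0.088]]
blue 744.5 [463. 269.] [ 0.52  -0.3    0.013] [[0.59, -0.283], [0.594, -0.304], [0.451, -0.315], [0.448, -0.296]]
[ 11 169 107] [ 12 193 160] [  1 215  95] [ 17 120 149]
cam in tool [ 0.00069291 -0.07954848 -0.19029082] [[ 1.   -0.    0.  ]
 [ 0.    0.96  0.29]
 [-0.   -0.29  0.96]] 69.34828669240612
```

```bash
python3 - <<'E'
from h import *
for y in (np.pi/2,-np.pi/2):
  for p in ([.528,-.0915,.004],[.505,.19,.06],[.505,.19,.18]):
    q=manip.solve_ik(p,down(y+ (0.11 if p[1]>0 else 0))); print(y,p,None if q is None else np.round(q,2))
y=np.pi/2
manip.move_pose([.505,.192,.19],down(y+.11))
c=viewer.get_calibration('wrist'); im=viewer.get_image('wrist'); np.save('clipcal.npy',c,allow_pickle=True)
cv2.imwrite('pics/clip1.png',im[:,:,::-1])
print(manip.current_clock(),manip.current_tool_pos())
P=R.from_euler('z',.11).apply([[s*.045,0,0] for s in(-1,0,1)])+[.503,.19,.06]; print(proj(c,P))
E
```

```text
1.5707963267948966 [0.528, -0.0915, 0.004] [ 0.81  0.75 -0.91  1.95  0.79  0.85  1.04]
1.5707963267948966 [0.505, 0.19, 0.06] [ 0.5   0.92 -1.3   1.92  0.99  1.15  0.48]
1.5707963267948966 [0.505, 0.19, 0.18] [ 0.53  0.64 -1.3   1.83  0.66  1.2   0.7 ]
-1.5707963267948966 [0.528, -0.0915, 0.004] [ 0.56  0.61 -0.55  1.96  0.48  0.7  -1.85]
-1.5707963267948966 [0.505, 0.19, 0.06] [ 0.21  0.58 -0.79  1.93  0.54  0.86 -2.33]
-1.5707963267948966 [0.505, 0.19, 0.18] [ 0.51  0.61 -1.25  1.83  0.63  1.18 -2.41]
3.2 [0.50543437 0.19111328 0.18988709]
[[324.54094881 169.99627212]
 [324.65821246 218.31340152]
 [324.7664471  262.91022729]]
```

View pics/clip1.png

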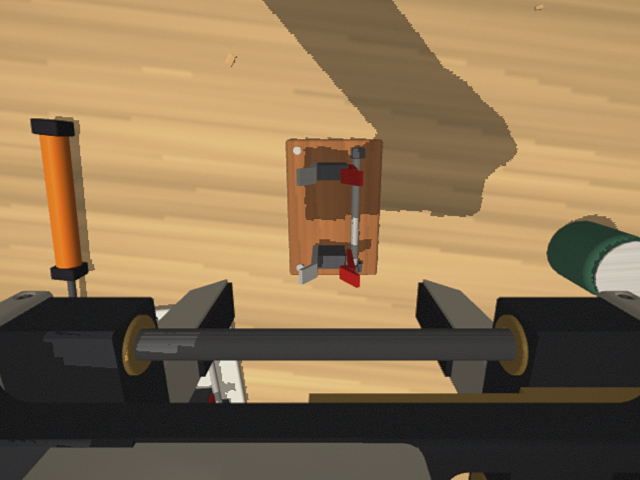

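The wrist view shows the brown clip in the clear. The far-row fork (nearest the robot) is at about (330,175) and the near-row one at about (330,260). The grey prongs' left edges are at about x=298 and the red jaw tips at about x=341–363. The file handle is at (62,200). I'll enlarge the clip for an accurate measurement.

```bash
python3 - <<'E'
from h import *
im=cv2.imread('pics/clip1.png')[130:295,275:395]
im=cv2.convertScaleAbs(im,alpha=1.5,beta=20)
cv2.imwrite('pics/clip1c.png',cv2.resize(im,None,fx=3.6,fy=3.6,interpolation=cv2.INTER_NEAREST))
E
```

```text
(no output)
```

View pics/clip1c.png

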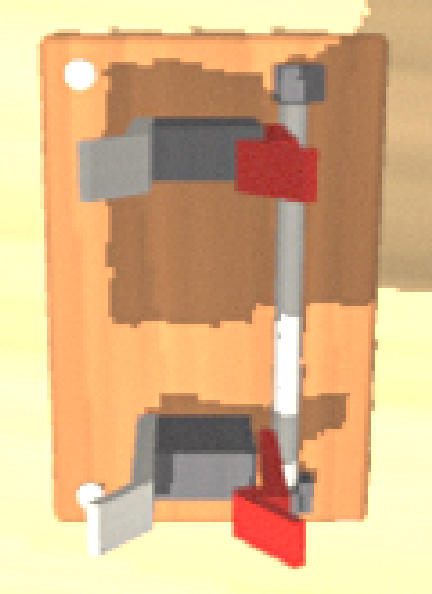

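```bash
python3 - <<'E'
from h import *
c=np.load('clipcal.npy',allow_pickle=True).item()
g=lambda x,y,z:onplane(c,[[275+x/3.6-.5,130+y/3.6-.5]],z)[0]
pf,rf,pn,rn=g(79,172,.088),g(318,175,.097),g(90,527,.088),g(304,540,.097)
print(np.round([pf,rf,pn,rn],4)); m1,m2=(pf+rf)/2,(pn+rn)/2
print('mouth',np.linalg.norm((pf-rf)[:2]),np.linalg.norm((pn-rn)[:2]),'mid',m1,m2,'len',np.linalg.norm((m2-m1)[:2]))
for a,b in((pf,pn),(rf,rn),(m1,m2)): print('yaw',np.arctan2(b[1]-a[1],b[0]-a[0]))
b=[g(*p,.01) for p in((42,38),(387,38),(55,520),(368,520))]; print(np.round(b,4), np.mean(b,0))
print('floor',g(172,473,.048),g(252,473,.048), 'prong bottoms',g(152,170,.075),g(153,515,.075))
im=cv2.imread('pics/clip1.png')[:,:,::-1].copy()
k=blobs(im,(6,170,90),(18,255,255),800)
for k in k[:2]:
  r=cv2.minAreaRect(k);print(r,np.round(onplane(c,cv2.boxPoints(r),.013),4).tolist(),onplane(c,[r[0]],.013))
E
```

```text
[[0.4641 0.1621 0.088 ]
 [0.4578 0.2162 0.097 ]
 [0.5522 0.1723 0.088 ]
 [0.5462 0.2252 0.097 ]]
mouth 0.05440532331595544 0.053153680724830885 mid [0.46095253 0.18917012 0.0925    ] [0.5491812  0.19874652 0.0925    ] len 0.08874685336722979
yaw 0.11516933646223299
yaw 0.10106831687654091
yaw 0.10811740998115944
[[0.4372 0.1432 0.01  ]
 [0.4267 0.2408 0.01  ]
 [0.5842 0.1584 0.01  ]
 [0.5735 0.2578 0.01  ]] [0.50540904 0.20005057 0.01      ]
floor [0.55031359 0.19266517 0.048     ] [0.54787634 0.21517921 0.048     ] prong bottoms [0.46330525 0.1787709  0.075     ] [0.55257385 0.18807765 0.075     ]
((61.56923294067383, 200.55386352539062), (135.69400024414062, 28.52798843383789), 82.87498474121094) [[0.4592, -0.1057, 0.013], [0.4526, -0.0768, 0.013], [0.5985, -0.0736, 0.013], [0.6063, -0.1059, 0.013]] [[ 0.52494657 -0.09051937  0.013     ]]
```

```bash
python3 - <<'E'
from h import *
y=np.pi/2
manip.move_pose([.535,-.091,.10],down(y))
manip.servo_line([.535,-.091,.0035],vel=.1)
print(manip.current_clock(),manip.current_tool_pos(),manip.current_force())
effector.close(45); print('gap',manip.current_finger_gap(),manip.current_force())
manip.servo_line([.535,-.091,.20],vel=.15)
c=viewer.get_calibration('wrist'); im=viewer.get_image('wrist'); np.save('held.npy',c,allow_pickle=True)
cv2.imwrite('pics/held.png',im[:,:,::-1]); cv2.imwrite('pics/held_s.png',viewer.get_image('scene')[:,:,::-1])
print(manip.current_clock(),manip.current_tool_pos(),manip.current_finger_gap(),manip.current_force(),manip.current_wrist_torque())
a=cv2.imread('pics/held.png');b=cv2.imread('pics/held_s.png')
cv2.imwrite('pics/held2.png',np.hstack([cv2.resize(a,(400,300)),b[60:360,150:550]]))
E
```

```text
5.4583 [ 0.53561926 -0.09092071  0.00409096] [-0.48733357  0.20169571 -0.31501668]
gap 0.0003148195233577207 [-0.36705622 -0.85699031  0.30289874]
8.4583 [ 0.53448021 -0.09094531  0.19917173] 0.0005051497233683237 [ 0.39801824 -0.24525418 -0.69744569] [ 0.11381193 -0.13250535 -0.02267107]
```

View pics/held2.png

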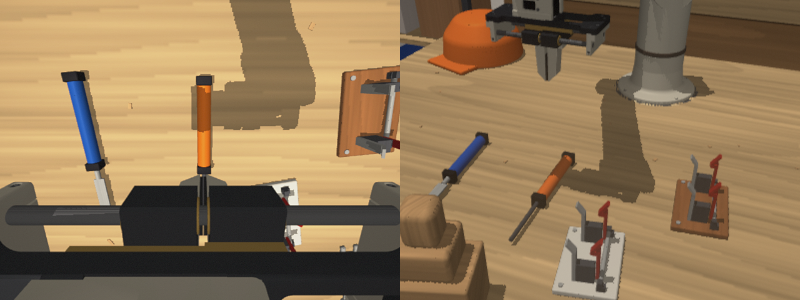

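The grasp closed on nothing: the gap is 0 and the file still lies at its old place, at about (322,240) in the scene picture. I'll check the localisation against the calibration.

```bash
python3 - <<'E'
from h import *
print('rot',R.from_quat(manip.current_tcp_rot()).as_matrix().round(3))
ims={'wrist':'held.png','scene':'held_s.png','top':None}
for n,fn in ims.items():
  c=np.load('held.npy',allow_pickle=True).item() if n=='wrist' else viewer.get_calibration(n)
  im=viewer.get_image('top') if n=='top' else cv2.imread('pics/'+fn)[:,:,::-1].copy()
  print(n,c['eye'].round(3),'tcp px',proj(c,[manip.current_tool_pos()]).round(0), 'clip seat px',proj(c,[[.505,.197,.06]]).round(0),'base',proj(c,[[0,0,0]]).round(0))
  for k in blobs(im,(6,150,90),(18,255,255),300)[:4]:
    r=cv2.minAreaRect(k)
    if max(r[1])/min(r[1])<2.5: continue
    print(np.round(r[0]),np.round(r[1]),np.round(onplane(c,cv2.boxPoints(r),.013),3).tolist(),onplane(c,[r[0]],.013).round(4))
E
```

```text
rot [[-0.     1.    -0.001]
 [ 1.     0.     0.001]
 [ 0.001 -0.001 -1.   ]]
wrist [ 0.456 -0.092  0.389] tcp px [[326. 273.]] clip seat px [[629. 189.]] base [[ 457. -555.]]
[326. 202.] [131.  22.] [[0.457, -0.102, 0.013], [0.457, -0.079, 0.013], [0.603, -0.077, 0.013], [0.603, -0.103, 0.013]] [[ 0.526  -0.0901  0.013 ]]
[633. 185.] [11. 76.] [[0.549, 0.24, 0.013], [0.467, 0.232, 0.013], [0.469, 0.244, 0.013], [0.55, 0.252, 0.013]] [[0.5076 0.2418 0.013 ]]
scene [1.235 0.219 0.566] tcp px [[300. 155.]] clip seat px [[453. 244.]] base [[406. 147.]]
[305. 236.] [12. 48.] [[0.582, -0.104, 0.013], [0.431, -0.105, 0.013], [0.449, -0.075, 0.013], [0.595, -0.077, 0.013]] [[ 0.5186 -0.09    0.013 ]]
top [ 0.429 -0.026  0.797] tcp px [[357. 251.]] clip seat px [[182. 297.]] base [[322. 608.]]
[349. 289.] [48. 13.] [[0.542, -0.079, 0.013], [0.543, -0.103, 0.013], [0.457, -0.102, 0.013], [0.456, -0.079, 0.013]] [[ 0.499  -0.0909  0.013 ]]
[166. 297.] [48. 10.] [[0.555, 0.254, 0.013], [0.556, 0.235, 0.013], [0.468, 0.226, 0.013], [0.468, 0.243, 0.013]] [[0.5111 0.2395 0.013 ]]
```

```bash
python3 - <<'E'
from h import *
a=cv2.imread('pics/held_s.png')
effector.open_jaws(); b=viewer.get_image('scene')[:,:,::-1]
print(manip.current_clock(),manip.current_finger_gap(),manip.current_tool_pos())
f=lambda i:cv2.resize(i[50:180,240:375],None,fx=2.9,fy=4,interpolation=cv2.INTER_CUBIC)
cv2.imwrite('pics/fing.png',cv2.convertScaleAbs(np.hstack([f(a),f(b)]),alpha=1.8,beta=10))
E
```

```text
10.0167 0.09176176836963984 [ 0.53499119 -0.09099351  0.20000323]
```

View pics/fing.png

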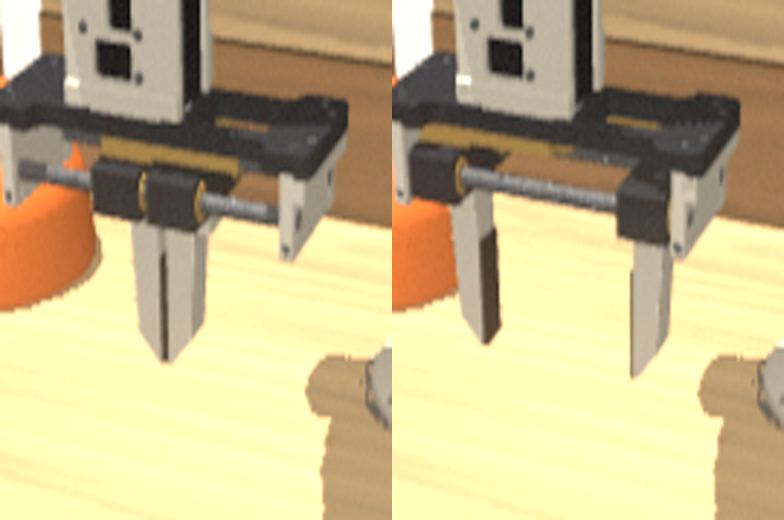

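```bash
python3 - <<'E'
from h import *
c=viewer.get_calibration('scene'); w=np.load('held.npy',allow_pickle=True).item()
for z in(.2,.21,.22,.23,.24):
  print(z,proj(c,[[.5345,-.091,z],[.535,-.137,z],[.535,-.045,z]]).round(1).tolist(),proj(w,[[.5345,-.091,z]]).round(1))
d1=rays(c,[[296.9,140]])[0]
a=cv2.imread('pics/held.png')[250:410,240:420]
cv2.imwrite('pics/heldc.png',cv2.convertScaleAbs(cv2.resize(a,None,fx=3.5,fy=3.5,interpolation=cv2.INTER_CUBIC),alpha=2,beta=20))
E
```

```text
0.2 [[299.5, 154.7], [275.9, 150.8], [323.6, 159.0]] [[325.7 274. ]]
0.21 [[299.4, 149.5], [275.6, 145.6], [323.7, 153.8]] [[325.8 280.8]]
0.22 [[299.2, 144.2], [275.3, 140.4], [323.7, 148.4]] [[325.8 288.3]]
0.23 [[299.1, 138.9], [275.0, 135.1], [323.7, 143.0]] [[325.9 296.7]]
0.24 [[298.9, 133.4], [274.6, 129.7], [323.8, 137.5]] [[326. 306.]]
```

View pics/heldc.png

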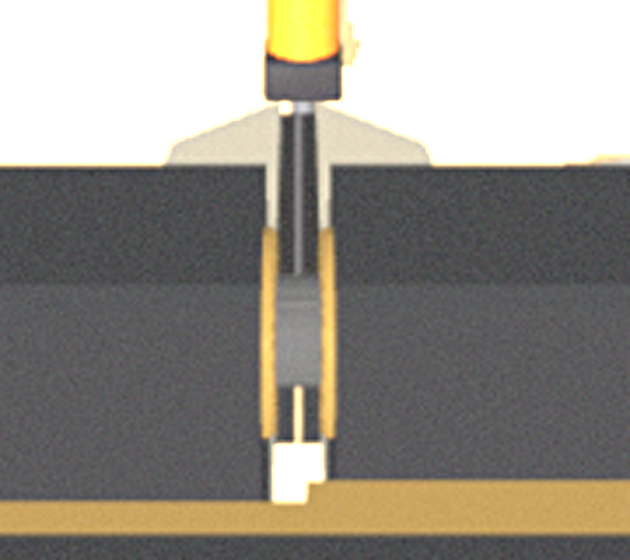

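The pads run right to the tips, so their shape isn't the cause. Both the scene and wrist views put the real fingertips about 25 mm above the reported TCP, so the fingers closed above the handle. I'll go lower, feeling for the bench, and use heights relative to that.

```bash
python3 - <<'E'
from h import *
manip.servo_line([.535,-.091,-.014],vel=.2)
f0=manip.current_force()
for z in(-.016,-.018,-.020,-.022):
    manip.servo_line([.535,-.091,z],vel=.05); f=manip.current_force()-f0
    print(z,manip.current_tool_pos()[2].round(4),f.round(2))
    if f[2]>3: manip.servo_line([.535,-.091,z+.0025],vel=.05); break
zg=manip.current_tool_pos()[2]; effector.close(45)
print('gap',manip.current_finger_gap(),zg,manip.current_force(),manip.current_clock())
if manip.current_finger_gap()>.015:
    p=manip.current_tool_pos(); manip.servo_line([.535,-.091,.18],vel=.2); np.save('zg.npy',zg)
    cv2.imwrite('pics/s2.png',viewer.get_image('scene')[:,:,::-1]); 
    c=viewer.get_calibration('wrist'); np.save('w2.npy',c,allow_pickle=True); cv2.imwrite('pics/w2.png',viewer.get_image('wrist')[:,:,::-1])
    print(manip.current_tool_pos(),manip.current_force()-f0,manip.current_clock())
    a=cv2.imread('pics/s2.png')[60:340,160:540]; b=cv2.imread('pics/w2.png')
    cv2.imwrite('pics/h3.png',np.hstack([a,cv2.resize(b,(373,280))]))
E
```

```text
-0.016 -0.0154 [-0.23  0.29  0.1 ]
-0.018 -0.018 [-0.46  0.71  0.82]
-0.02 -0.0202 [ 0.07  0.35 -0.02]
-0.022 -0.0222 [-0.35 -0.39  0.87]
gap 0.022895265967509227 -0.022154763558427562 [ 0.3969454   0.67785223 -0.23594692] 13.3167
[ 0.53409295 -0.09099589  0.1787088 ] [-0.07801338  0.14574333 -0.41981001] 14.575
```

View pics/h3.png

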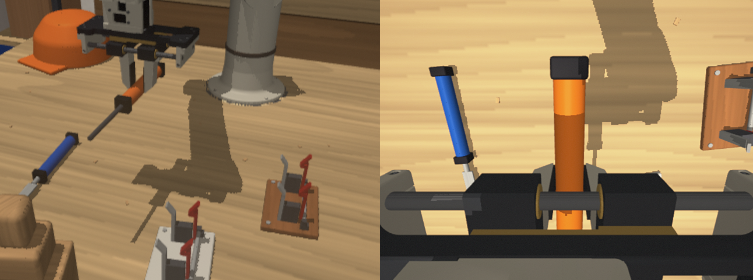

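The file is held (gap 22.9 mm), level, with the steel pointing +x. Next I hover above the clip and check alignment.

```bash
python3 - <<'E'
from h import *
zg=float(np.load('zg.npy')); yaw=.108; u=np.array([np.cos(yaw),np.sin(yaw)])
S=np.array([.505,.1973]); T=S+.008*u; 
manip.move_pose([*T,.18],down(np.pi/2+yaw))
manip.servo_line([*T,zg+.047+.062],vel=.2)
cv2.imwrite('pics/s3.png',viewer.get_image('scene')[:,:,::-1]); c=viewer.get_calibration('scene')
cv2.imwrite('pics/t3.png',viewer.get_image('top')[:,:,::-1]); t=viewer.get_calibration('top')
p=manip.current_tool_pos(); print(p,T,manip.current_clock(),manip.current_force())
axz=.013+p[2]-zg; print('axis z',axz)
A=np.array([[*(p[:2]+(-.008+s)*u),axz] for s in(-.085,0,.085,.195)]); np.save('A.npy',A)
print('scene pred',proj(c,A).round(1).tolist(),'top',proj(t,A).round(1).tolist())
a=cv2.imread('pics/s3.png')[140:330,380:520]; b=cv2.imread('pics/t3.png')[200:390,120:260]
cv2.imwrite('pics/h4.png',cv2.resize(np.hstack([a,b]),None,fx=2.85,fy=2.85,interpolation=cv2.INTER_CUBIC))
E
```

```text
[0.51418485 0.1986642  0.08838959] [0.51295339 0.19816232] 16.4083 [ 0.58201785  1.19926741 -0.5854536 ]
axis z 0.12354435427755056
scene pred [[461.2, 191.2], [460.0, 214.9], [458.5, 242.8], [456.3, 287.2]] top [[175.2, 348.5], [168.5, 292.9], [162.1, 240.1], [154.4, 175.6]]
```

View pics/h4.png

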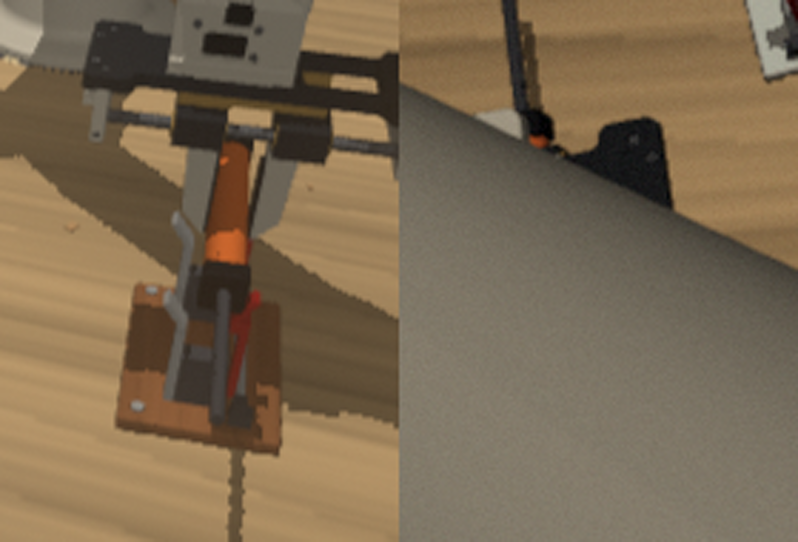

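```bash
python3 - <<'E'
from h import *
c=viewer.get_calibration('scene'); u=np.array([np.cos(.108),np.sin(.108),0]); v=np.array([-u[1],u[0],0]); S=np.array([.505,.1973,.06])
for nm,x,y in(('prong tip',168,292),('prong bend',184,318),('prong low',176,395),('jaw tip',256,292),('jaw nose',238,330),('jaw low',232,390)):
    d=rays(c,[[380+x/2.85,140+y/2.85]])[0]; k=((S-c['eye'])@u+.052)/(d@u); P=c['eye']+k*d-S
    print(nm,'y',round(P@v*1000,1),'z',round(P[2]*1000,1))
E
```

```text
prong tip y -28.2 z 34.7
prong bend y -16.2 z 17.5
prong low y -11.9 z -42.4
jaw tip y 21.1 z 44.0
jaw nose y 15.9 z 14.8
jaw low y 20.4 z -31.2
```

The scene view at hover shows the handle's front collar at (458.6,240) against a predicted (458.5,242.8). The steel tip is at (456,286), also as predicted, and the handle is centred over the mouth. Now I press it in.

```bash
python3 - <<'E'
from h import *
zg=float(np.load('zg.npy')); u=np.array([np.cos(.108),np.sin(.108)]); T=np.array([.505,.1973])+.008*u
effector.close(60); f0=manip.current_force()
for dz in(.034,.026,.020,.015,.010,.006,.003,.001,0,-.001,-.002,-.003):
    manip.servo_line([*T,zg+.047+dz],vel=.06); f=manip.current_force()-f0
    print(dz,(manip.current_tool_pos()-[*T,zg+.047]).round(4),f.round(1),round(manip.current_clock(),2),round(manip.current_finger_gap(),4))
    if f[2]>25 or (dz<=.001 and f[2]>10) or abs(f[:2]).max()>25: break
cv2.imwrite('pics/s4.png',viewer.get_image('scene')[:,:,::-1])
a=cv2.imread('pics/s4.png')[160:340,370:530]
cv2.imwrite('pics/s4c.png',cv2.resize(a,None,fx=3.3,fy=3.3,interpolation=cv2.INTER_CUBIC))
E
```

```text
0.034 [-0.0002  0.0002  0.0337] [ 0.2 -0.2  0.4] 17.24 0.0227
0.026 [ 0.0005 -0.001   0.0257] [ 1.7 -2.1  1.4] 17.52 0.0228
0.02 [ 0.0011 -0.0022  0.0197] [ 2.9 -4.2  0.6] 17.77 0.0228
0.015 [ 0.0006 -0.0024  0.0143] [ 3.1 -4.5 -1.3] 18.02 0.0228
0.01 [ 0.     -0.0015  0.0093] [ 2.3 -3.7 -4.5] 18.27 0.0223
0.006 [-0.0004 -0.0002  0.0055] [ 2.4 -2.6 -6.2] 18.52 0.0227
0.003 [-0.0006  0.001   0.0029] [ 0.9 -0.8 -3.6] 18.77 0.0225
0.001 [0.     0.0011 0.0014] [ 1.  -0.6 -0.4] 19.02 0.0225
0 [0.0001 0.0004 0.0001] [0.6 1.1 0.5] 19.27 0.0226
-0.001 [0.0001 0.0003 0.    ] [-2.3 -1.2  8.5] 19.52 0.0227
-0.002 [ 0.0002  0.0003 -0.0001] [-4.3 -2.7 18.2] 19.77 0.023
```

View pics/s4c.png

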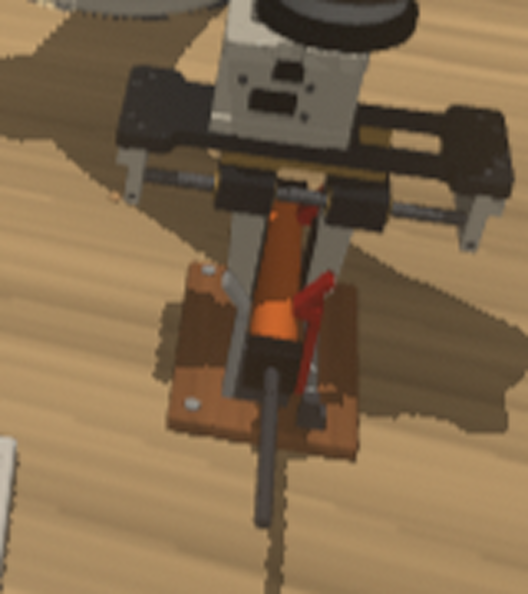

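The handle reached a hard stop at exactly the nominal seat height (18 N), after the snap at about 6 mm. The jaw is closed over it at (310,300) in the crop. I'll relax the press, let go and retreat.

```bash
python3 - <<'E'
from h import *
zg=float(np.load('zg.npy')); u=np.array([np.cos(.108),np.sin(.108)]); T=np.array([.505,.1973])+.008*u
manip.servo_line([*T,zg+.047],vel=.05); effector.open_jaws()
print(manip.current_finger_gap(),manip.current_force())
manip.servo_line([*T,.16],vel=.15)
manip.move_pose([.40,-.15,.24],down(np.pi/2))
s=viewer.get_image('scene')[:,:,::-1]; t=viewer.get_image('top')[:,:,::-1]; cv2.imwrite('pics/s5.png',s); cv2.imwrite('pics/t5.png',t)
print(manip.current_clock(),manip.current_force())
cs,ct=viewer.get_calibration('scene'),viewer.get_calibration('top')
A=np.array([[*(np.array([.505,.1973])+k*u),.06] for k in(-.085,0,.085,.195)])
print(proj(cs,A).round(0).tolist(),proj(ct,A).round(0).tolist())
f=lambda i,x,y:cv2.resize(i[y:y+190,x:x+130],None,fx=3,fy=3,interpolation=cv2.INTER_CUBIC)
cv2.imwrite('pics/h5.png',np.hstack([f(s,390,180),f(t,125,170)]))
E
```

```text
0.09205462271124086 [-0.23174256  0.32643417  0.16770254]
23.8083 [0.8296974  0.26194455 0.05701846]
[[455.0, 219.0], [454.0, 244.0], [452.0, 273.0], [449.0, 319.0]] [[188.0, 348.0], [181.0, 297.0], [175.0, 248.0], [168.0, 189.0]]
```

View pics/h5.png

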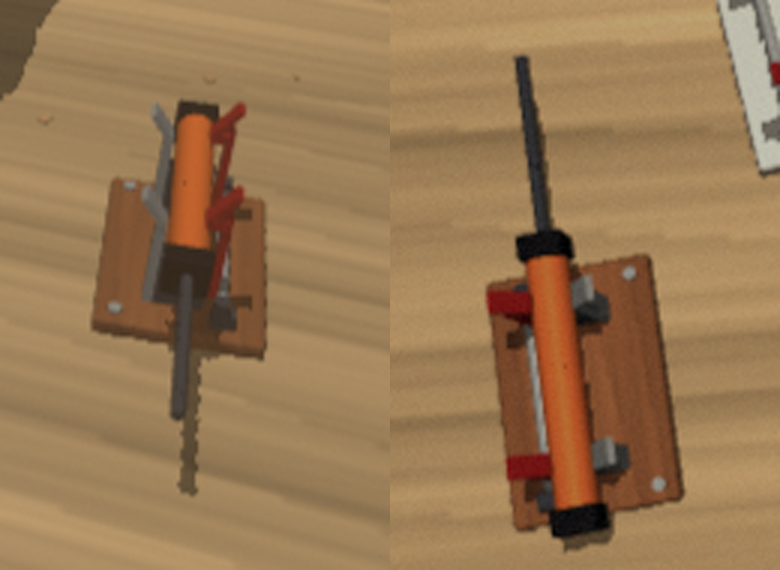

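Both views show the file level in both forks with both red arms closed over it. The steel tip is at (449,318) in the scene view and (168,189) in the top view, within 1 px of the seated prediction. I'm handing in.

```bash
python3 - <<'E'
from h import *
manip.hand_in(); print(manip.current_clock())
E
```

```text
the job is handed in; nothing more can be done
the job is handed in; nothing more can be done
```

The orange file is seated in the brown wooden stand's clip, steel pointing away from the robot. I handed the job in at about 24 s on the robot's clock, with the gripper open and clear.

- **First grasp missed:** the fingers closed on nothing, just above the handle, and the file did not move. The pictures showed the real fingertips about 25 mm above the reported TCP. I grasped again lower and set the seating height relative to that grasp.
- **Pressing in:** the wrist showed about 6 N as the jaw snapped over. The handle then stopped hard at the expected seat height, and I pressed to 18 N before releasing.
- **Last checks:** the top and scene views show the handle in both forks with both red arms over it. The steel tip is within 1 px of where a seated file should put it. I read the jaw as closed from the pictures, since there is no reading of its angle.
- **Other things in the scene:** the chisel and the white look-alike clip were not touched. I didn't measure the chisel again at the end.

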